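# Clear the roaster burner's lockout at its control console

### The arm

A 6-joint arm with a two-finger parallel gripper is mounted at the origin on the work surface. World frame = base frame: x ahead of the robot, y to its left, z up, the work surface at z = 0. Lengths are in mm, angles in rad, forces in N, time in s.
With the tool pointing down it reaches from about 275 to 750 mm from the base axis. Payload 10.2 kg.
Tool frame: the origin (TCP) lies at the very end of the fingers, on their centre line; the grasp point (between the pads) lies 19 mm behind it (ctrl.grip_depth is the distance from the TCP to the grasp point, in mm); z points along the fingers, x is the direction in which the jaws open and shut, and the axes are right-handed (so a half turn about z gives the same grasp; the last joint's range is limited). The gripper opens to 85 mm and grips with 20 to 120 N. Pads are 22 mm wide; open, the fingers measure 114 mm over their backs; the gripper's body (76 mm by 85 mm) begins 54 mm behind the grasp point. The pads swing forward as they close: fully open they stand 13 mm farther back than shut.
Start: joints at [-1.498, 0.313, 1.498, -0, 1.331, -0.223], TCP at [153.027, -502.209, 231.294] pointing down, gripper open.
Joint ranges: [-2.94, 2.94], [-0.97, 2.17], [0.19, 2.56], [-1.23, 4.37], [0.02, 3.11], [-2.88, 2.88]. Speed limits (rad/s): [2.39, 2.39, 3.01, 3.14, 3.14, 3.14].

### API

Orientations are given as a unit quaternion [w, x, y, z].
In Python, from rig import ctrl gives the robot as it stands.
- The arm moves only by the tool play_rows, never from a script. Its argument "motion" is a list of rows, each a list of 2 entries, a list of its own where there are three numbers: the shift along the tool's x, y, z in mm, then the turn, a rotation vector about the tool's x, y, z in degrees. A call has 1 to 20 rows; each row shifts and turns the commanded pose from where the row before left it, along the tool's axes as they then stand; what a row does not reach is not made up. A row lasts 1/12 s, in which the tool goes at most 41.7 mm and 7.16 degrees, less where a joint would pass 70% of its speed; a pose out of reach is approached as far as the arm can. A call with a gripper value outside its range is refused whole. "fingers" is the finger opening in mm, from 0 to 85.4, set as the call begins (left out, the last holds). The fingers move at their own pace and stop on an object; "squeeze" is the grip in N (left out, the last holds). Time passes only in rows, so rows that do not move let the fingers close. It gives the time, the measured TCP pose, the force and the opening at its end, in the units of the state.
- ctrl.sense(): the state, without advancing time (a new reading comes with each control period).
- ctrl.capture(name): name is "side" or "top"; returns the picture (384x512x3 uint8, red, green, blue); there is no depth.
- ctrl.get_calibration(name): a dict with "K" (3x3 intrinsics, pixels), "R" (3x3) and "t" (3): a world point X has camera coordinates R X + t. Camera axes: x right, y down, z forward; pixel columns grow to the right and rows downward; lengths in mm; the calibration is good to about 2 mm. A picture is of the moment at which its call begins. get_calibration takes no time and is no camera call.
- ctrl.finish_job(): hands the job in, once; it reports no verdict.
Trained networks look in the newest picture that a camera, given by its name, has taken for a name from the list of things; names that differ only in an ending like _2 or _b are one class to them, and where a whole thing is asked for, a point or a joint stands for the part that bears it (a point fixed in the world has none). Each returns a list of dicts, best first, with "p" (0 to 1); they miss things now and then, are a little off and sometimes report something else, mostly with a low value. They report only what shows in the picture. A call takes as long as a camera call.
- ctrl.spot_in(camera, name): "position" ([column, row] as shares, 0 to 1, of the picture: columns of its width, rows of its height, amid what is visible of it).
The state is a dict: "time_s": time; "joints": joint angles; "dq": joint speeds; "tau": joint torques, N m; "eef_pos": TCP position; "ee_rot": TCP orientation; "force": force on the tool from outside, world axes, zero at the start; "wrist_torque": the same for the moment, N m; "grip_width": opening from 0.0 (shut) to 1.0 (fully open).
Only numpy, scipy, OpenCV 4.12 (cv2) and the standard library are available. Lean on these libraries where they do the work, as an engineer would, in place of code of your own. Each camera call takes 0.05 s, during which the arm holds its last target. There are 200 camera calls.

### The job

The roaster's burner has locked out: at the control console push the burner toggle, the one to the left of the round well as the robot faces it, fully over towards the robot (off), reach your fingertips down into the well and hold the sunken reset key right down for a good second, and let it come back up. Then push the same toggle fully away again (on) and draw clear. Do it all by touch alone: leave the drum toggle on the right on, do not press the mushroom button, and do not shift or pick up anything standing about.

Things in the scene. Friction and masses are not known exactly. Their poses are not given: they have to be found in the camera images.
- well_mouth (a point): centre of the mouth of the reset well, mid-panel on the console: a round grey cup, 48 mm inside diameter, in a 70 mm square grey bezel, mouth 4 mm above the panel face. The flat black reset key (32 mm across) lies centred in it, top 22 mm below the mouth; it goes 5 mm further down. Axes = panel's: x up the 10-degree slope, away from the robot; y to the left seen from the robot; z out of the panel
- reset_key (a joint): travel of the sunken reset key in m along the panel's -z: 0 up, 0.005 fully down. Sprung: it starts to move at 2 N, is fully down at 5 N, and comes back up by itself
- burner_pivot (a point): pivot of the burner toggle, a steel bat switch 100 mm left (+y) of the well. The pivot is 6 mm above the panel face, in a nut and washer 24 mm across, at most 8.5 mm high; the bat is 10 mm thick at its end, 32 mm long from the pivot, and leans 24 degrees either way: its end is then 35 mm above the face, 12 mm to a side. Panel axes
- burner_toggle (a joint): angle of the burner toggle in rad: 0 leaning fully towards the robot's side (panel -x) = off, 0.84 leaning fully away (panel +x) = on. It starts on. It turns with slight friction (0.03 N m) and stays where it is left
- drum_pivot (a point): pivot of the drum toggle, the same kind of switch, 100 mm right (-y) of the well; it is on and is to stay on. Panel axes
- drum_toggle (a joint): angle of the drum toggle in rad: 0 off, 0.84 on, as for the burner toggle
- mushroom_top (a point): top of the black mushroom push button (40 mm across, top 31 mm above the panel face) at the panel's right end, 160 mm right of the well; not to be pressed. Panel axes
- mushroom (a joint): travel of the mushroom button in m: 0 up, 0.006 fully pressed
- console: roaster's control console, fixed: dark steel desk enclosure 280 mm deep, 400 wide; its aluminium panel slopes up at 10 degrees, 75 mm high at the front to 112 at the back, then a flat ledge 75 mm deep. Origin on the bench, under a point 25 mm beyond the well; x away from the robot's side, y left, z up. Lamps, temperature controller and gauge on the panel are at most 12 mm high
- jar: amber glass jar with a steel lid, 76 mm across, 110 mm tall, beside the console; loose, not to be disturbed. Origin at the middle of its underside
- pitcher: steel pitcher, 76 mm across and 100 mm tall, its handle on its own +y side, beside the console; loose, not to be disturbed. Origin at the middle of its underside
- bowl: white cupping bowl, 110 mm across, 55 mm tall, beside the console's near corner; loose, not to be disturbed. Origin at the middle of its underside
- tamper: dark steel tamper, 58 mm across its base, 86 mm tall, beside the console's near corner; loose, not to be disturbed. Origin at the middle of its underside
- spoon: steel cupping spoon, 180 mm long, lying along the console's front edge; loose, not to be disturbed. Origin at the middle of its underside; x along its length
- brush: dark wooden brush, 180 mm long, lying on the bench to the left of the console; loose, not to be disturbed. Origin at the middle of its underside; x along its length
- tin: aluminium sample tin, 53 mm across, 45 mm tall, on the left end of the console's rear ledge; loose, not to be disturbed. Origin at the middle of its underside
- cup: small white cup, 56 mm across, 55 mm tall, on the right end of the console's rear ledge; loose, not to be disturbed. Origin at the middle of its underside

How it is judged:
By the outcome, as a careful person would: the job done as asked, in the order asked, and still so for the second after the job is handed in, with the robot touching nothing.
It also fails if it takes over 45 s, if anything falls off the work surface, if the arm or the gripper's body presses on something with over 40 N, if the wrist force passes 120 N, or if a joint passes its speed limit or range.

## Working session

There is one attempt and no reset: what is moved stays moved. The work goes in short steps, Python scripts to look and compute and a tool call to move; the robot and the scene stay as the last step left them, time stands still between calls to the robot, and variables do not carry over. Pictures are saved under pics/ and viewed, about 8 in all and at most 12, crops included, and the job is handed in when it is done.

Besides the shell and the picture viewer there is one more tool, called after "Call:" as name([rows], argument=value, ...), one row to a line, values as JSON. play_rows: Moves the arm, as the interface text tells. Its arguments: {"type":"object","properties":{"motion":{"type":"array"},"fingers":{"type":"number"},"squeeze":{"type":"number"}},"required":["motion"]}

```bash
mkdir -p pics; cat > h.py <<'E'
import numpy as np,cv2
from rig import ctrl
E
python3 - <<'E'
from h import *
for c in("side","top"):
    im=ctrl.capture(c); cv2.imwrite(f"pics/{c}0.png",im[:,:,::-1])
    k=ctrl.get_calibration(c); print(c,k["K"].tolist(),k["R"].round(4).tolist(),k["t"].round(1).tolist())
    for n in["well_mouth","burner_pivot","drum_pivot","mushroom_top","burner_toggle","reset_key","console","tin","jar"]:
        print(n,[(round(d["p"],2),[round(d["position"][0]*512,1),round(d["position"][1]*384,1)]) for d in ctrl.spot_in(c,n)[:3]])
print(ctrl.sense())
E
```

```text
side [[390.7654242307497, 0.0, 258.31567104177196], [0.0, 390.7654242307497, 194.01604926538792], [0.0, 0.0, 1.0]] [[-0.8863, -0.4627, -0.0182], [-0.3147, 0.6306, -0.7094], [0.3397, -0.623, -0.7045]] [545.2, 145.3, 1106.7]
well_mouth [(0.82, [248.4, 196.7])]
burner_pivot [(0.94, [249.4, 197.5])]
drum_pivot [(0.7, [246.8, 198.7]), (0.43, [295.9, 233.1])]
mushroom_top [(0.69, [248.8, 200.3])]
burner_toggle [(0.28, [244.3, 133.8])]
reset_key [(0.52, [258.8, 196.2])]
console [(0.79, [237.6, 197.7]), (0.18, [173.9, 256.6])]
tin [(0.86, [189.9, 176.5])]
jar [(0.96, [175.4, 257.0])]
top [[478.79251574852395, 0.0, 256.0089947521388], [0.0, 478.79251574852395, 188.11069177660355], [0.0, 0.0, 1.0]] [[0.0248, -0.9997, -0.0018], [-0.9875, -0.0242, -0.1557], [0.1556, 0.0056, -0.9878]] [108.5, 537.0, 1751.5]
well_mouth [(0.77, [254.7, 175.7])]
burner_pivot [(0.77, [261.0, 178.1]), (0.33, [342.7, 226.4])]
drum_pivot [(0.62, [258.5, 176.3]), (0.26, [257.4, 188.1])]
mushroom_top [(0.65, [259.1, 177.7])]
burner_toggle [(0.55, [257.7, 178.4])]
reset_key [(0.58, [257.3, 182.7])]
console [(0.56, [258.9, 169.9])]
tin [(0.71, [231.7, 132.6])]
jar [(0.74, [180.3, 156.6])]
{'time_s': 1.0, 'joints': array([-1.49839365e+00,  3.12887529e-01,  1.49769382e+00,  1.75322641e-05,
        1.33103495e+00, -2.23398127e-01]), 'dq': array([-0.00045315,  0.00153844, -0.00082632, -0.00044666, -0.00189139,
       -0.00073734]), 'tau': array([ 1.03470273e-03, -4.12173486e+01, -2.59896702e+01, -1.17927443e-04,
        5.62908917e-04, -3.57704479e-06]), 'eef_pos': array([ 153.03420824, -502.20077997,  231.30288986]), 'ee_rot': array([-1.45146587e-05,  8.03586332e-01, -5.95188211e-01, -1.24560408e-06]), 'force': array([-0.32236964,  0.16705641, -0.3753888 ]), 'wrist_torque': array([ 0.01366988,  0.03169306, -0.02400185]), 'grip_width': 0.9949761575693656}
```

```bash
python3 - <<'E'
import cv2
a=cv2.imread("pics/side0.png")[90:290,130:390];cv2.imwrite("pics/sc.png",cv2.resize(a,None,fx=3,fy=3,interpolation=2))
a=cv2.imread("pics/top0.png")[105:255,160:360];cv2.imwrite("pics/tc.png",cv2.resize(a,None,fx=4,fy=4,interpolation=2))
E
```

```text
(no output)
```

View pics/sc.png

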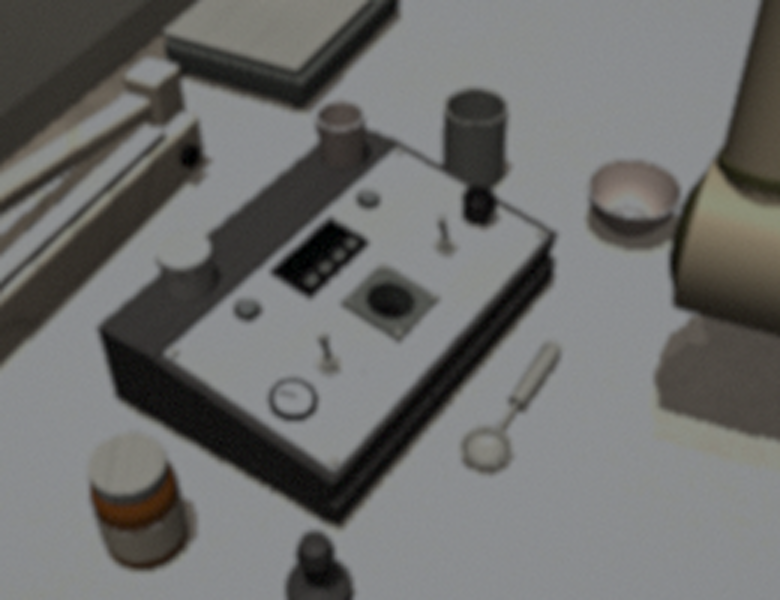

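View pics/tc.png

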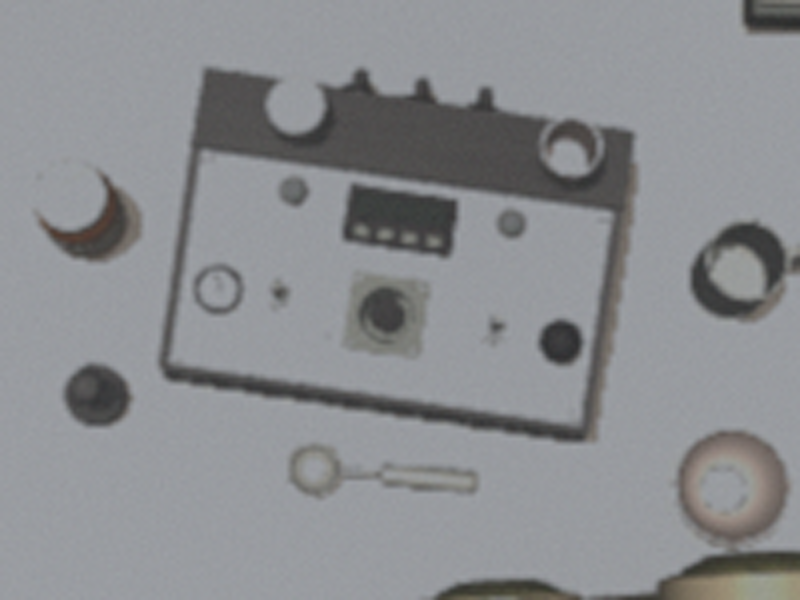

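```bash
cat >> h.py <<'E'
from scipy.optimize import least_squares
from scipy.spatial.transform import Rotation as Ro
t10=np.deg2rad(10)
def con(p,P):  # panel coords (about well foot on face) -> world ; p = x,y,yaw,z of well foot
    R=Ro.from_euler("z",p[2])*Ro.from_euler("y",-t10)
    return R.apply(P)+[p[0],p[1],p[3]]
def proj(c,X):
    k=ctrl.get_calibration(c); q=np.atleast_2d(X)@k["R"].T+k["t"]; q=q@k["K"].T; return q[:,:2]/q[:,2:]
E
cat > fit.py <<'E'
from h import *
S=[([0,0,4],(260.5,190.3)),([0,100,6],(239.3,211.7)),([0,-100,6],(278.7,172.3)),([0,-160,22],(289.7,158.6))]
T=[([0,0,4],(256.9,183.75)),([0,100,6],(230.25,178.5)),([0,-100,6],(284,187)),([0,-160,31],(300.25,190.5))]
def cor(p,x,y): # console-frame corners: x along console from well (horizontal)
    z=p[3]+np.tan(t10)*min(x,90); return np.array([p[0],p[1],0])+Ro.from_euler("z",p[2]).apply([x,y,0])+[0,0,z]
TC=[(165,200,205,70),(165,-200,633,132),(90,200,197,148),(90,-200,617,208)]
SC=[(90,-200,397,150),(90,200,170,355),(-115,-200,553,237),(-115,200,335,472)]
def res(p,full=False):
    a=proj("side",con(p,[s[0] for s in S]))-[s[1] for s in S]
    b=proj("top",con(p,[s[0] for s in T]))-[s[1] for s in T]
    c=proj("top",[cor(p,x,y) for x,y,*_ in TC])-[(u/4+160,v/4+105) for *_,u,v in TC]
    d=proj("side",[cor(p,x,y) for x,y,*_ in SC])-[(u/3+130,v/3+90) for *_,u,v in SC]
    if full: print(a.round(1).tolist(),b.round(1).tolist(),c.round(1).tolist(),d.round(1).tolist(),sep="\n")
    return np.r_[a,b,c,d].ravel()
r=least_squares(res,[480,0,-.15,95],loss="soft_l1"); print(r.x,np.rad2deg(r.x[2])); res(r.x,1)
r2=least_squares(lambda q:res(np.r_[q,95.3]),r.x[:3],loss="soft_l1");print(r2.x)
k=r.x
for n,P in dict(mouth=[0,0,4],burn=[0,100,6],bend=[13,100,35],drum=[0,-100,6]).items(): print(n,con(k,[P]).round(1))
E
python3 fit.py
```

```text
[ 5.55920622e+02  1.19245474e+02 -1.69593737e-01  8.41010205e+01] -9.71700536028528
[[-3.5, -1.9], [-3.7, -3.9], [-2.0, -2.4], [-1.2, -2.2]]
[[-0.1, -3.3], [-0.3, -3.2], [-0.3, -1.3], [-0.0, -1.6]]
[[1.1, 3.9], [0.6, 8.7], [-1.1, 3.7], [1.1, 9.3]]
[[9.5, 1.0], [0.2, 4.1], [9.9, 4.3], [3.7, 9.0]]
[ 5.53265676e+02  1.20611689e+02 -1.71781784e-01]
mouth [[555.2 119.4  88. ]]
burn [[571.8 218.   90. ]]
bend [[579.4 216.7 120.8]]
drum [[538.   20.9  90. ]]
```

```bash
sed -i 's/min(x,90)/min(x,127.5)/; s/(165,200,/(202.5,200,/; s/(165,-200,/(202.5,-200,/; s/(90,/(127.5,/g; s/(-115,/(-77.5,/g; s/95\.3/88.7/' fit.py; python3 fit.py
```

```text
[545.34414842 118.26285212  68.99086993  75.33452048] 3952.885672006112
[[-0.1, 1.1], [1.2, -0.1], [-0.1, 0.0], [-0.0, -0.2]]
[[0.1, -0.0], [-0.2, 1.3], [-0.0, 0.7], [0.4, -0.2]]
[[0.5, -0.9], [0.5, -0.9], [-0.8, -0.9], [1.9, -0.2]]
[[0.2, -1.8], [-5.0, 2.4], [1.0, -0.6], [-0.1, 4.5]]
[542.44712495 122.04121115  68.98949039]
mouth [[544.7 118.3  79.3]]
burn [[556.7 217.6  81.2]]
bend [[564.4 216.7 112.1]]
drum [[531.9  19.2  81.2]]
```

```bash
cat >> fit.py <<'E'
print("----")
SC=[]
def res(p,full=False):
    a=proj("side",con(p,[s[0] for s in S]))-[s[1] for s in S]
    b=proj("top",con(p,[s[0] for s in T]))-[s[1] for s in T]
    if full: print(a.round(1).tolist(),b.round(1).tolist(),sep="\n")
    return np.r_[a,b].ravel()
r=least_squares(res,[545,118,-.125,88]);print(r.x);res(r.x,1)
r=least_squares(lambda q:res(np.r_[q,88.7]),[545,118,-.125]);p=np.r_[r.x,88.7];print(p);res(p,1)
for c,s in(("side",3),("top",4)):
    a=cv2.imread(f"pics/{c}0.png"); o=(130,90) if c=="side" else (160,105)
    h,w=(200,260) if s==3 else (150,200)
    a=cv2.resize(a[o[1]:o[1]+h,o[0]:o[0]+w],None,fx=s,fy=s,interpolation=2); a=cv2.convertScaleAbs(a,alpha=1.6)
    b=[[-35,-35,4],[35,-35,4],[35,35,4],[-35,35,4]]
    al=np.arange(0,6.3,.3);C=np.c_[24*np.cos(al),24*np.sin(al),4+0*al]
    L=[con(p,b),con(p,C),con(p,[[0,100,6],[13,100,35.2]]),con(p,[[0,-100,6],[13,-100,35.2]]),con(p,[[0,-160,0],[0,-160,31]]),
       np.array([cor(p,x,y) for x,y in((-77.5,-200),(127.5,-200),(127.5,200),(-77.5,200))])]
    for l in L: cv2.polylines(a,[np.int32((proj(c,l)+.5-o)*s)],len(l)>2,(0,0,255),1)
    cv2.imwrite(f"pics/o{c}.png",a)
E
python3 fit.py|sed -n '/----/,$p'
```

```text
----
[ 5.47001639e+02  1.18277250e+02 -1.38844109e-01  7.58631901e+01]
[[-0.6, 0.8], [0.2, -0.6], [-0.1, -0.1], [0.1, -0.2]]
[[0.1, -0.5], [-0.1, 0.4], [-0.1, 0.6], [0.3, -0.1]]
[ 5.43380490e+02  1.23523151e+02 -1.35305657e-01  8.87000000e+01]
[[-0.4, -0.8], [0.3, -2.0], [0.2, -1.9], [0.5, -2.1]]
[[-1.4, -0.1], [-1.8, 0.8], [-1.3, 0.9], [-0.8, 0.2]]
```

View pics/oside.png

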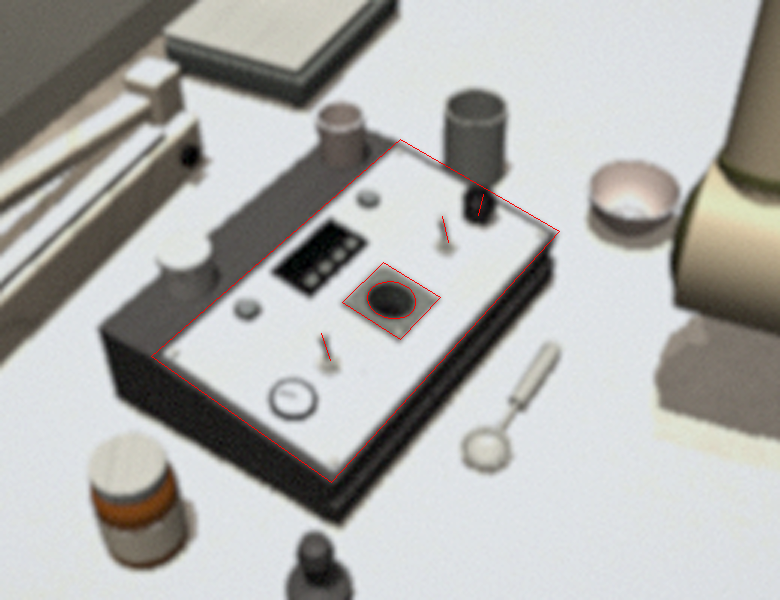

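View pics/otop.png

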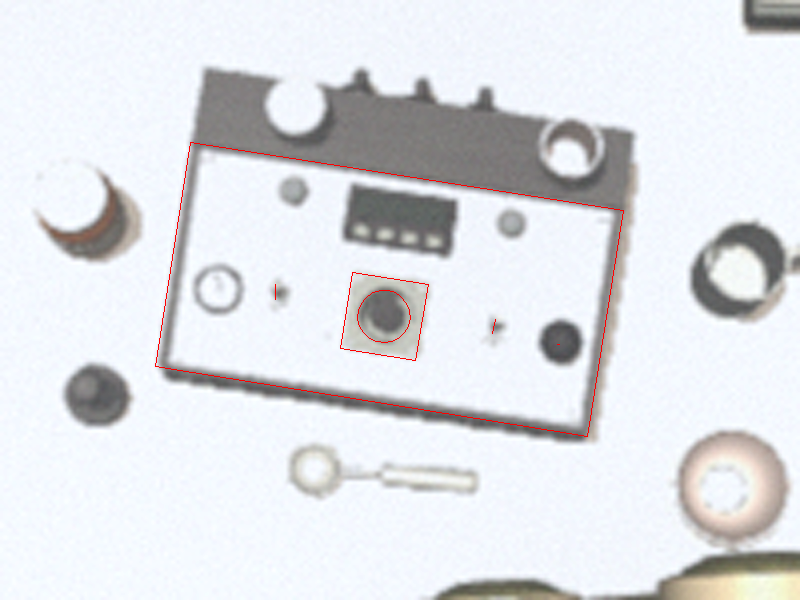

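```bash
cat > tri.py <<'E'
from h import *
def tri(u,v):
    P=[];
    for c in("side","top"):
        k=ctrl.get_calibration(c);P.append(k["K"]@np.c_[k["R"],k["t"]])
    X=cv2.triangulatePoints(P[0],P[1],np.float64(u).reshape(2,1),np.float64(v).reshape(2,1));X=(X[:3]/X[3]).ravel()
    return X,(proj("side",X)[0]-u).round(1),(proj("top",X)[0]-v).round(1)
for n,a,b,z in[("spoonbowl",(487,450),(315,470),3),("spoonend",(552,350),(474,482),5),("jar",(128,462),(73,193),110),("tamper",(315,542),(92,388),86),
 ("cup",(341,114),(571,150),167),("tin",(186,246),(297,106),157),("bezel",(391.5,301),(386,315),93),("bowlrim",(634,188),(732,480),55),("pitcher",(476,98),(735,268),100),("knobL",(247,308),(293,190),105),("knobR",(369,198),(511,223),105),("burn",(328,365),(281,294),94),("drum",(446,247),(496,328),94)]:
    X,e,f=tri(np.array(a)/3+[130,90],np.array(b)/4+[160,105]);print(n,X.round(1),"expected z",z,e,f)
E
python3 tri.py
```

```text
spoonbowl [4.075e+02 1.842e+02 1.000e-01] expected z 3 [0.1 0. ] [-0.  -0.1]
spoonend [400.1  33.4   0.9] expected z 5 [0.3 0.1] [-0.  -0.2]
jar [646.9 409.3 101.4] expected z 110 [-0.1 -0. ] [0. 0.]
tamper [473.3 388.9  70. ] expected z 86 [1.1 0.2] [-0.2 -0.5]
cup [683.8 -40.1 162.9] expected z 167 [0.5 0.1] [-0.1 -0.3]
tin [719.  203.8 155.6] expected z 157 [-0. -0.] [0. 0.]
bezel [543.4 120.1  85.8] expected z 93 [-0. -0.] [0. 0.]
bowlrim [ 402.1 -203.    46.1] expected z 55 [-0.6 -0.1] [0.1 0.4]
pitcher [ 591.5 -193.   116.2] expected z 100 [1.  0.2] [-0.2 -0.7]
knobL [654.  207.8 104.9] expected z 105 [-0. -0.] [0. 0.]
knobR [628.1   8.  103.7] expected z 105 [-0.1 -0. ] [0. 0.]
burn [561.5 217.1  78.3] expected z 94 [-0.2 -0. ] [0.  0.1]
drum [533.7  18.7  80.5] expected z 94 [-0.5 -0.1] [0.1 0.3]
```

```bash
cat >> h.py <<'E'
p=[544,121,-.137,88.7]
def plan(P):
    s=ctrl.sense(); q=s["ee_rot"]; Rc=Ro.from_quat([q[1],q[2],q[3],q[0]])
    Rp=Ro.from_euler("z",p[2])*Ro.from_euler("y",-t10)
    M=Rp.as_matrix(); Rt=Ro.from_matrix(np.c_[-M[:,1],-M[:,0],-M[:,2]])
    X=con(p,[P])[0]; d=X-s["eef_pos"]
    print("t",round(s["time_s"],2),"tgt",X.round(1),"panel now",Rp.inv().apply(s["eef_pos"]-np.array([p[0],p[1],p[3]])).round(1),"F panel",Rp.inv().apply(s["force"]).round(1))
    print("turn",np.rad2deg((Rc.inv()*Rt).as_rotvec()).round(2),"shift before turn",Rc.inv().apply(d).round(1),"shift in target axes",Rt.inv().apply(d).round(1))
E
python3 -c "
from h import *
plan([45,100,110])"
```

```text
t 1.0 tgt [582.6 216.6 204.8] panel now [-272.8 -670.8  192.9] F panel [-0.4  0.1 -0.3]
turn [ 9.84  2.17 24.73] shift before turn [-562.4 -620.5   26.5] shift in target axes [-770.8 -317.8   82.9]
```

Call:
play_rows([
  [[0,0,-2],[2.46,0.54,6.18]],
  [[0,0,-2],[2.46,0.54,6.18]],
  [[0,0,-2],[2.46,0.54,6.18]],
  [[0,0,-2],[2.46,0.54,6.18]],
  [[-28.5,-11.8,3],[0,0,0]],
  [[-28.5,-11.8,3],[0,0,0]],
  [[-28.5,-11.8,3],[0,0,0]],
  [[-28.5,-11.8,3],[0,0,0]],
  [[-28.5,-11.8,3],[0,0,0]],
  [[-28.5,-11.8,3],[0,0,0]],
  [[-28.5,-11.8,3],[0,0,0]],
  [[-28.5,-11.8,3],[0,0,0]],
  [[-28.5,-11.8,3],[0,0,0]],
  [[-28.5,-11.8,3],[0,0,0]],
  [[-28.5,-11.8,3],[0,0,0]],
  [[-28.5,-11.8,3],[0,0,0]],
  [[-28.5,-11.8,3],[0,0,0]],
  [[-28.5,-11.8,3],[0,0,0]],
  [[-28.5,-11.8,3],[0,0,0]],
  [[0,0,0],[0,0,0]],
], fingers=0, squeeze=30)

```text
time_s: 2.67
eef_pos: [392.6, -99.6, 225.8]
ee_rot: [0.058, -0.657, 0.749, -0.065]
force: [0.5, -0.7, -0.0]
grip_width: 0.001
```

```bash
python3 -c "
from h import *
plan([45,100,110]);print(ctrl.sense()['grip_width'])"
```

```text
t 2.67 tgt [582.6 216.6 204.8] panel now [ -94.3 -239.3  155.8] F panel [ 0.6 -0.6 -0.1]
turn [-0.03  0.11  0.3 ] shift before turn [-338.4 -141.    46.5] shift in target axes [-339.3 -139.3   45.8]
0.0009357683308943402
```

Call:
play_rows([
  [[-28.2,-11.7,3.8],[0,0,0]],
  [[-28.2,-11.7,3.8],[0,0,0]],
  [[-28.2,-11.7,3.8],[0,0,0]],
  [[-28.2,-11.7,3.8],[0,0,0]],
  [[-28.2,-11.7,3.8],[0,0,0]],
  [[-28.2,-11.7,3.8],[0,0,0]],
  [[-28.2,-11.7,3.8],[0,0,0]],
  [[-28.2,-11.7,3.8],[0,0,0]],
  [[-28.2,-11.7,3.8],[0,0,0]],
  [[-28.2,-11.7,3.8],[0,0,0]],
  [[-28.2,-11.7,3.8],[0,0,0]],
  [[-28.2,-11.7,3.8],[0,0,0.3]],
  [[0,0,20],[0,0,0]],
  [[0,0,20],[0,0,0]],
  [[0,0,10],[0,0,0]],
  [[0,0,0],[0,0,0]],
])

```text
time_s: 4.0
eef_pos: [590.0, 209.9, 153.4]
ee_rot: [0.055, -0.653, 0.753, -0.064]
force: [0.4, -0.1, -0.9]
grip_width: -0.002
```

```bash
cat > look.py <<'E'
from h import *
import sys
tag=sys.argv[1]
s=ctrl.sense();out=[]
for c in("side","top"):
    im=ctrl.capture(c)[:,:,::-1]; b=proj(c,con(p,[[0,50,20]]))[0].astype(int)-[50,60]
    a=cv2.resize(im[b[1]:b[1]+120,b[0]:b[0]+100],None,fx=4,fy=4,interpolation=2);a=cv2.convertScaleAbs(a,alpha=1.6)
    u=(proj(c,s["eef_pos"])[0]+.5-b)*4; cv2.circle(a,tuple(int(v) for v in u),3,(0,0,255),-1)
    print(c,"offset",b,"tcp at",u.round()); out.append(a)
cv2.imwrite(f"pics/{tag}.png",np.hstack(out))
E
python3 look.py l1; python3 -c "
from h import *
plan([45,100,20])"
```

```text
side offset [200 135] tcp at [122. 213.]
top offset [192 121] tcp at [160. 186.]
t 4.1 tgt [598.1 214.5 116.2] panel now [45.6 94.8 60.9] F panel [-0.4  0.1 -0.2]
turn [-0.02  0.   -0.32] shift before turn [-5.2  0.7 40.9] shift in target axes [-5.2  0.6 40.9]
```

View pics/l1.png

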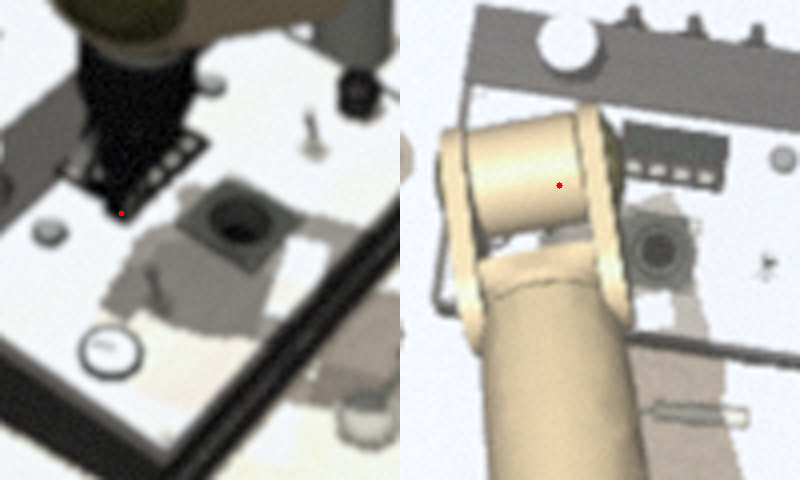

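Call:
play_rows([
  [[-2,0,10],[0,0,0]],
  [[-2,0,10],[0,0,0]],
  [[0,0,10],[0,0,0]],
  [[0,0,6],[0,0,0]],
  [[0,0,3],[0,0,0]],
  [[0,0,0],[0,0,0]],
  [[0,0,0],[0,0,0]],
])

```text
time_s: 4.68
eef_pos: [598.1, 213.6, 117.6]
ee_rot: [0.057, -0.653, 0.753, -0.066]
force: [0.0, 0.5, 0.5]
grip_width: 0.001
```

```bash
python3 look.py l2; python3 -c "
from h import *
plan([45,100,20])"
```

```text
side offset [200 135] tcp at [112. 250.]
top offset [192 121] tcp at [158. 185.]
t 4.78 tgt [598.1 214.5 116.2] panel now [45.5 99.2 21.8] F panel [-0.1 -0.1 -0.5]
turn [-0.04  0.02 -0.29] shift before turn [-0.7  0.5  1.8] shift in target axes [-0.8  0.5  1.8]
```

View pics/l2.png

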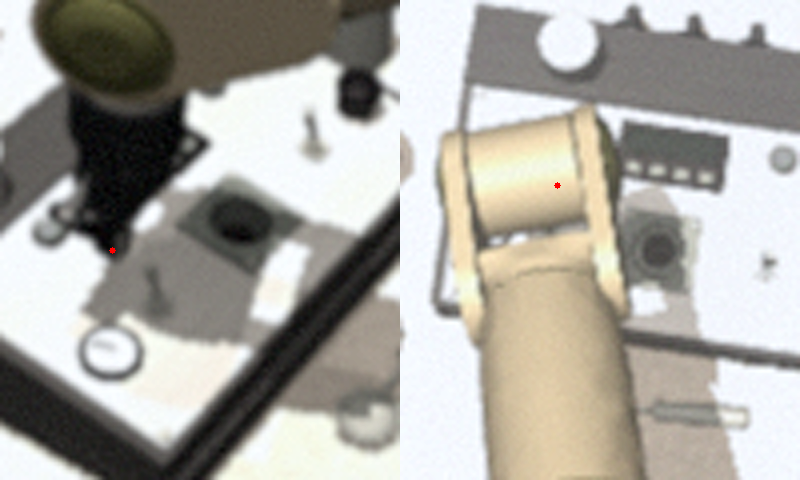

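```bash
python3 -c "
from h import *
for P in [[0,100,6],[13,100,35],[0,0,4],[13,-100,35],[0,-100,6]]: print(P,((proj('side',con(p,[P]))[0]+.5-[200,135])*4).round())
# same-plane inverse: panel xy at z for pixel
for n,u,z in [('base',(158,308),4),('tip',(150,268),35),('well',(238,224),4),('dtip',(308,112),35),('dbase',(313,150),4)]:
    f=lambda q:proj('side',con(p,[[q[0],q[1],z]]))[0]-(np.array(u)/4+[200,135]-.5)
    print(n,least_squares(f,[0,0]).x.round(1))
"
```

```text
[0, 100, 6] [161. 298.]
[13, 100, 35] [150. 263.]
[0, 0, 4] [243. 218.]
[13, -100, 35] [311. 107.]
[0, -100, 6] [318. 142.]
base [ -2.9 107.1]
tip [ 10.1 103.6]
well [-0.6  7.6]
dtip [ 11.6 -94.4]
dbase [ -1.1 -91.5]
```

Call:
play_rows([
  [[-2,4,0.5],[0,0,0]],
  [[0,4,0],[0,0,0]],
  [[0,4,0],[0,0,0]],
  [[0,4,0],[0,0,0]],
  [[0,4,0],[0,0,0]],
  [[0,4,0],[0,0,0]],
  [[0,3,0],[0,0,0]],
  [[0,3,0],[0,0,0]],
  [[0,2,0],[0,0,0]],
  [[0,0,0],[0,0,0]],
])

```text
time_s: 5.62
eef_pos: [566.9, 220.2, 111.5]
ee_rot: [0.057, -0.653, 0.753, -0.065]
force: [0.4, -0.6, 0.8]
grip_width: -0.001
```

```bash
python3 -c "
from h import *
plan([8,101,20])"
```

```text
t 5.62 tgt [562.2 220.5 109.8] panel now [ 12.9 101.4  20.9] F panel [ 0.7 -0.5  0.7]
turn [ 0.02  0.   -0.28] shift before turn [0.4 4.9 0.9] shift in target axes [0.4 4.9 0.9]
```

Creep on in small steps to the stop, watching the force.

Call:
play_rows([
  [[0,2,0],[0,0,0]],
  [[0,2,0],[0,0,0]],
  [[0,1,0],[0,0,0]],
  [[0,0,0],[0,0,0]],
])

```text
time_s: 5.95
eef_pos: [562.2, 220.8, 110.5]
ee_rot: [0.057, -0.653, 0.753, -0.065]
force: [1.4, -0.8, 0.5]
grip_width: -0.002
```

Call:
play_rows([
  [[0,2,0],[0,0,0]],
  [[0,0,0],[0,0,0]],
])

```text
time_s: 6.12
eef_pos: [561.4, 221.0, 110.8]
ee_rot: [0.059, -0.653, 0.752, -0.067]
force: [6.3, -1.5, 0.8]
grip_width: -0.001
```

```bash
python3 look.py l3; python3 -c "
from h import *
plan([8,101,20])"
```

```text
side offset [200 135] tcp at [153. 281.]
top offset [192 121] tcp at [149. 226.]
t 6.22 tgt [562.2 220.5 109.8] panel now [  7.4 101.4  21.2] F panel [ 6.7  0.3 -0.8]
turn [-0.17  0.04 -0.3 ] shift before turn [ 0.4 -0.6  1.2] shift in target axes [ 0.4 -0.6  1.2]
```

View pics/l3.png

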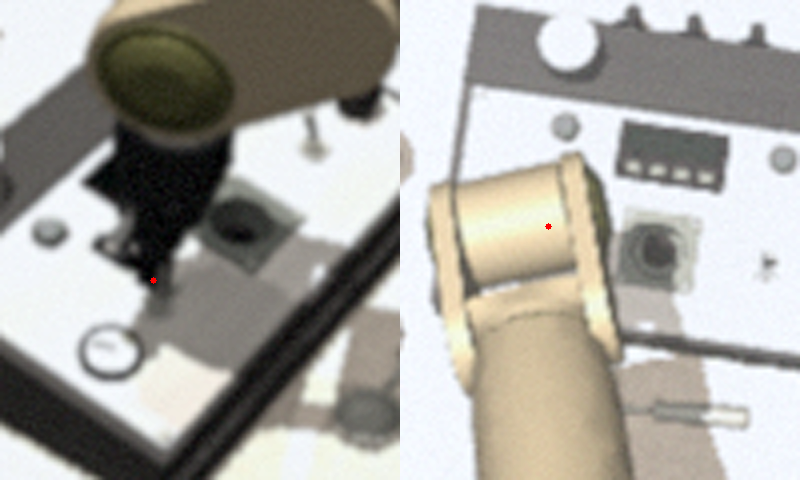

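Call:
play_rows([
  [[0,2,0],[0,0,0]],
  [[0,0,0],[0,0,0]],
  [[0,0,0],[0,0,0]],
])

```text
time_s: 6.47
eef_pos: [560.8, 221.2, 111.3]
ee_rot: [0.06, -0.652, 0.752, -0.067]
force: [10.4, -0.2, 2.3]
grip_width: 0.002
```

Call:
play_rows([
  [[0,-6,0],[0,0,0]],
  [[0,-10,0],[0,0,0]],
  [[0,-10,0],[0,0,0]],
  [[0,-3,-15],[0,0,0]],
  [[0,0,-20],[0,0,0]],
  [[0,0,-20],[0,0,0]],
  [[20,4,0],[0,0,0]],
  [[20,4,0],[0,0,0]],
  [[20,4,0],[0,0,0]],
  [[20,4,0],[0,0,0]],
  [[20,4,0],[0,0,0]],
  [[0,0,0],[0,0,0]],
  [[0,0,0],[0,0,0]],
])

```text
time_s: 7.55
eef_pos: [543.2, 122.0, 165.3]
ee_rot: [0.057, -0.652, 0.753, -0.065]
force: [0.0, 0.0, -0.4]
grip_width: -0.004
```

```bash
python3 look.py l4; python3 -c "
from h import *
plan([0,0,30])"
```

```text
side offset [200 135] tcp at [241. 144.]
top offset [192 121] tcp at [258. 238.]
t 7.65 tgt [538.8 121.7 118.2] panel now [12.6  1.9 75.6] F panel [ 0.1 -0.  -0.3]
turn [ 0.05  0.02 -0.28] shift before turn [ 2.  12.6 45.6] shift in target axes [ 1.9 12.6 45.6]
```

View pics/l4.png

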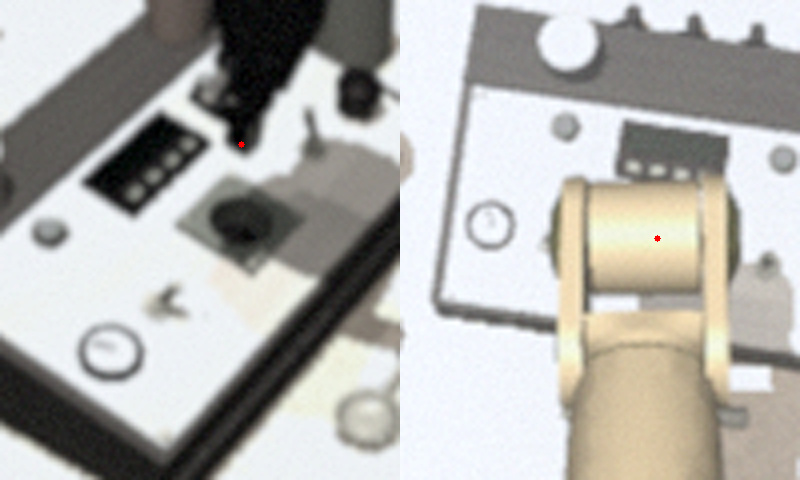

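Call:
play_rows([
  [[0,6,15],[0,0,0]],
  [[0,6,15],[0,0,0]],
  [[0,0,15],[0,0,0]],
  [[0,0,15],[0,0,0]],
  [[0,0,3],[0,0,0]],
  [[0,0,0],[0,0,0]],
  [[0,0,0],[0,0,0]],
])

```text
time_s: 8.23
eef_pos: [543.0, 123.1, 101.9]
ee_rot: [0.058, -0.653, 0.752, -0.066]
force: [-0.4, -0.2, -0.3]
grip_width: 0.008
```

```bash
python3 - <<'E'
from h import *
plan([0,0,12]); s=ctrl.sense(); q=s["ee_rot"];R=Ro.from_quat([q[1],q[2],q[3],q[0]])
im=ctrl.capture("side")[:,:,::-1];b=np.array([225,155])
a=cv2.convertScaleAbs(cv2.resize(im[155:230,225:300],None,fx=8,fy=8,interpolation=2),alpha=2.2)
f=lambda X:np.int32((proj("side",X)+.5-b)*8)
cs=[[14.5,11,0],[14.5,-11,0],[-14.5,-11,0],[-14.5,11,0]]
cv2.polylines(a,[f(R.apply(cs)+s["eef_pos"])],True,(0,0,255),1)
al=np.arange(0,6.3,.3);cv2.polylines(a,[f(con(p,np.c_[24*np.cos(al),24*np.sin(al),4+0*al]))],True,(255,0,0),1)
cv2.polylines(a,[f(con(p,[[-35,-35,4],[35,-35,4],[35,35,4],[-35,35,4]]))],True,(0,160,0),1)
cv2.imwrite("pics/w1.png",a)
E
```

```text
t 8.23 tgt [541.9 121.3 100.5] panel now [ 1.   1.9 13.2] F panel [-0.4 -0.3 -0.2]
turn [-0.02  0.02 -0.25] shift before turn [1.9 1.  1.2] shift in target axes [1.9 1.  1.2]
```

View pics/w1.png

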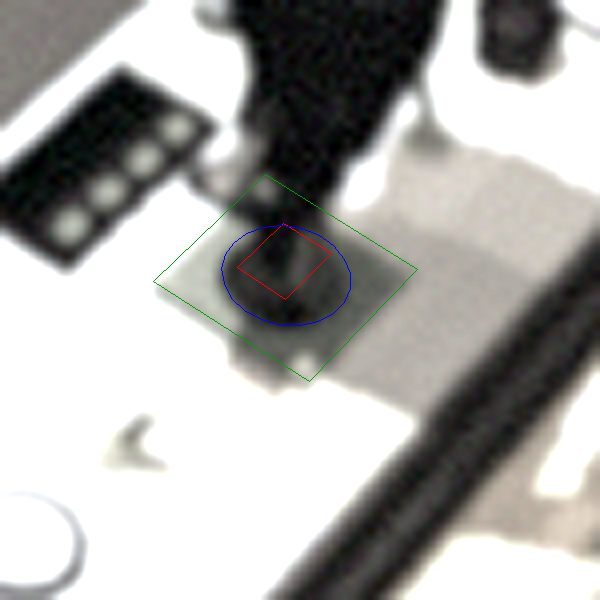

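Call:
play_rows([
  [[0,0,3],[0,0,0]],
  [[0,0,3],[0,0,0]],
  [[0,0,3],[0,0,0]],
  [[0,0,2],[0,0,0]],
  [[0,0,2],[0,0,0]],
  [[0,0,1],[0,0,0]],
  [[0,0,0],[0,0,0]],
])

```text
time_s: 8.87
eef_pos: [545.1, 122.2, 87.4]
ee_rot: [0.057, -0.653, 0.753, -0.065]
force: [0.5, 0.8, -0.7]
grip_width: 0.003
```

Call:
play_rows([
  [[0,0,3],[0,0,0]],
  [[0,0,3],[0,0,0]],
  [[0,0,3],[0,0,0]],
  [[0,0,2],[0,0,0]],
  [[0,0,2],[0,0,0]],
  [[0,0,0],[0,0,0]],
])

```text
time_s: 9.37
eef_pos: [547.2, 121.9, 74.3]
ee_rot: [0.057, -0.653, 0.753, -0.065]
force: [-0.4, -1.1, -0.1]
grip_width: -0.001
```

```bash
python3 -c "
from h import *
plan([1,2,-18]);print(ctrl.sense()['wrist_torque'].round(2))"
```

```text
t 9.37 tgt [548.3 122.4  71.1] panel now [  0.5   1.4 -14.7] F panel [-0.3 -1.2 -0.1]
turn [ 0.04 -0.   -0.29] shift before turn [-0.7 -0.5  3.3] shift in target axes [-0.6 -0.5  3.3]
[0.02 0.13 0.02]
```

In the well with no contact. Approach the key in 1–2 mm steps.

Call:
play_rows([
  [[0,0,2],[0,0,0]],
  [[0,0,2],[0,0,0]],
  [[0,0,1],[0,0,0]],
  [[0,0,0],[0,0,0]],
])

```text
time_s: 9.7
eef_pos: [548.4, 121.8, 70.0]
ee_rot: [0.058, -0.653, 0.753, -0.066]
force: [-0.9, 0.3, 2.5]
grip_width: -0.0
```

Call:
play_rows([
  [[0,0,1.5],[0,0,0]],
  [[0,0,1],[0,0,0]],
  [[0,0,0],[0,0,0]],
])

```text
time_s: 9.95
eef_pos: [548.8, 121.8, 67.5]
ee_rot: [0.058, -0.653, 0.753, -0.066]
force: [-0.6, 0.5, 3.8]
grip_width: -0.0
```

```bash
python3 -c "
from h import *
plan([1,2,-23]);print(ctrl.sense()['wrist_torque'].round(2))"
```

```text
t 9.95 tgt [549.2 122.3  66.2] panel now [  0.9   1.4 -21.7] F panel [-0.   0.4  3.9]
turn [-0.02  0.01 -0.29] shift before turn [-0.6 -0.1  1.3] shift in target axes [-0.6 -0.1  1.3]
[-0.    0.12  0.  ]
```

Call:
play_rows([
  [[0,0,1.5],[0,0,0]],
  [[0,0,1.5],[0,0,0]],
  [[0,0,1],[0,0,0]],
  [[0,0,0],[0,0,0]],
])

```text
time_s: 10.28
eef_pos: [549.2, 121.8, 66.0]
ee_rot: [0.058, -0.653, 0.752, -0.066]
force: [-16.7, -1.3, 32.2]
grip_width: 0.0
```

Call:
play_rows([
  [[0,0,0.5],[0,0,0]],
  [[0,0,0],[0,0,0]],
  [[0,0,0],[0,0,0]],
  [[0,0,0],[0,0,0]],
  [[0,0,0],[0,0,0]],
  [[0,0,0],[0,0,0]],
  [[0,0,0],[0,0,0]],
  [[0,0,0],[0,0,0]],
  [[0,0,0],[0,0,0]],
  [[0,0,0],[0,0,0]],
  [[0,0,0],[0,0,0]],
  [[0,0,0],[0,0,0]],
  [[0,0,0],[0,0,0]],
  [[0,0,0],[0,0,0]],
  [[0,0,0],[0,0,0]],
  [[0,0,0],[0,0,0]],
  [[0,0,0],[0,0,0]],
  [[0,0,0],[0,0,0]],
  [[0,0,0],[0,0,0]],
  [[0,0,0],[0,0,0]],
])

```text
time_s: 11.95
eef_pos: [549.2, 121.8, 65.9]
ee_rot: [0.058, -0.653, 0.752, -0.066]
force: [-19.8, -1.6, 37.3]
grip_width: -0.002
```

```bash
python3 -c "
from h import *
plan([1,2,-23]);print(ctrl.sense()['wrist_torque'].round(2))"
```

```text
t 11.95 tgt [549.2 122.3  66.2] panel now [  1.    1.5 -23.3] F panel [-12.6  -4.3  40. ]
turn [-0.04 -0.01 -0.25] shift before turn [-0.5  0.  -0.3] shift in target axes [-0.5  0.  -0.3]
[-0.35  2.35 -0.1 ]
```

Call:
play_rows([
  [[0,0,-3],[0,0,0]],
  [[0,0,-5],[0,0,0]],
  [[0,0,-10],[0,0,0]],
  [[0,0,-15],[0,0,0]],
  [[0,0,-20],[0,0,0]],
  [[0,0,-20],[0,0,0]],
  [[0,0,-20],[0,0,0]],
  [[-20,9,0],[0,0,0]],
  [[-20,9,0],[0,0,0]],
  [[-20,9,0],[0,0,0]],
  [[-20,9,0],[0,0,0]],
  [[-20,9,0],[0,0,0]],
  [[0,0,0],[0,0,0]],
  [[0,0,0],[0,0,0]],
])

```text
time_s: 13.12
eef_pos: [503.2, 229.7, 146.8]
ee_rot: [0.057, -0.653, 0.752, -0.065]
force: [0.2, -0.1, 1.0]
grip_width: -0.001
```

```bash
python3 -c "
from h import *
plan([-44,102,20])"
```

```text
t 13.12 tgt [511.6 228.4 100.8] panel now [-44.3 102.1  66.8] F panel [ 0.4 -0.   1. ]
turn [ 0.04  0.   -0.18] shift before turn [ 0.1 -0.3 46.8] shift in target axes [ 0.1 -0.3 46.8]
```

Call:
play_rows([
  [[0,0,12],[0,0,0]],
  [[0,0,12],[0,0,0]],
  [[0,0,12],[0,0,0]],
  [[0,0,7],[0,0,0]],
  [[0,0,3],[0,0,0]],
  [[0,0,0],[0,0,0]],
  [[0,-4,0],[0,0,0]],
  [[0,-4,0],[0,0,0]],
  [[0,-4,0],[0,0,0]],
  [[0,-4,0],[0,0,0]],
  [[0,-4,0],[0,0,0]],
  [[0,-4,0],[0,0,0]],
  [[0,-4,0],[0,0,0]],
  [[0,-3,0],[0,0,0]],
  [[0,0,0],[0,0,0]],
])

```text
time_s: 14.37
eef_pos: [542.5, 223.6, 107.1]
ee_rot: [0.058, -0.653, 0.753, -0.066]
force: [0.1, 0.1, -0.6]
grip_width: 0.0
```

Call:
play_rows([
  [[0,-2,0],[0,0,0]],
  [[0,-2,0],[0,0,0]],
  [[0,-1,0],[0,0,0]],
  [[0,0,0],[0,0,0]],
])

```text
time_s: 14.7
eef_pos: [546.9, 223.0, 107.8]
ee_rot: [0.058, -0.653, 0.753, -0.066]
force: [-1.5, 0.1, 0.2]
grip_width: 0.001
```

```bash
python3 -c "
from h import *
plan([-8,102,20])"
```

```text
t 14.7 tgt [546.7 223.6 107. ] panel now [ -7.6 101.4  20.7] F panel [-1.4 -0.1  0.4]
turn [-0.    0.01 -0.29] shift before turn [-0.6  0.4  0.7] shift in target axes [-0.6  0.4  0.7]
```

Call:
play_rows([
  [[0,-2,0],[0,0,0]],
  [[0,0,0],[0,0,0]],
])

```text
time_s: 14.87
eef_pos: [548.3, 222.8, 107.9]
ee_rot: [0.057, -0.653, 0.753, -0.065]
force: [-3.9, 1.7, 0.7]
grip_width: -0.004
```

Call:
play_rows([
  [[0,-2,0],[0,0,0]],
  [[0,0,0],[0,0,0]],
  [[0,0,0],[0,0,0]],
])

```text
time_s: 15.12
eef_pos: [548.8, 222.7, 107.8]
ee_rot: [0.056, -0.653, 0.753, -0.064]
force: [-10.3, 1.2, 3.6]
grip_width: 0.002
```

```bash
python3 -c "
from h import *
plan([-8,102,20])"
```

```text
t 15.12 tgt [546.7 223.6 107. ] panel now [ -5.7 101.4  20.4] F panel [-9.6 -0.2  5.3]
turn [ 0.27 -0.05 -0.27] shift before turn [-0.6  2.3  0.4] shift in target axes [-0.6  2.3  0.4]
```

Call:
play_rows([
  [[0,-2,0],[0,0,0]],
  [[0,0,0],[0,0,0]],
  [[0,0,0],[0,0,0]],
])

```text
time_s: 15.37
eef_pos: [549.2, 222.6, 107.6]
ee_rot: [0.054, -0.653, 0.753, -0.063]
force: [-18.0, 1.8, 6.7]
grip_width: 0.001
```

Call:
play_rows([
  [[0,6,0],[0,0,0]],
  [[0,10,0],[0,0,0]],
  [[0,10,0],[0,0,0]],
  [[0,6,-15],[0,0,0]],
  [[0,0,-20],[0,0,0]],
  [[0,0,-25],[0,0,0]],
  [[0,0,-25],[0,0,0]],
  [[0,15,-25],[0,0,0]],
  [[0,20,-15],[0,0,0]],
  [[0,20,0],[0,0,0]],
  [[0,20,0],[0,0,0]],
  [[0,20,0],[0,0,0]],
  [[0,20,0],[0,0,0]],
  [[0,0,0],[0,0,0]],
  [[0,0,0],[0,0,0]],
])

```text
time_s: 16.62
eef_pos: [388.0, 245.9, 207.0]
ee_rot: [0.058, -0.653, 0.752, -0.066]
force: [-0.1, 0.4, 0.4]
grip_width: -0.0
```

```bash
python3 - <<'E'
from h import *
plan([0,0,0])
o=[]
for c in("side","top"):
    a=ctrl.capture(c)[:,:,::-1]; b=proj(c,con(p,[[0,0,20]]))[0].astype(int)-[66,75]
    a=a[max(b[1],0):b[1]+150,b[0]:b[0]+132]; o.append(cv2.convertScaleAbs(cv2.resize(a,(396,450),interpolation=2),alpha=1.6))
cv2.imwrite("pics/end.png",np.hstack(o))
E
```

```text
t 16.62 tgt [544.  121.   88.7] panel now [-148.5  102.4  146.3] F panel [-0.1  0.4  0.4]
turn [-0.1   0.05 -0.24] shift before turn [ 101.9 -148.7  146.5] shift in target axes [ 102.4 -148.5  146.3]
```

View pics/end.png

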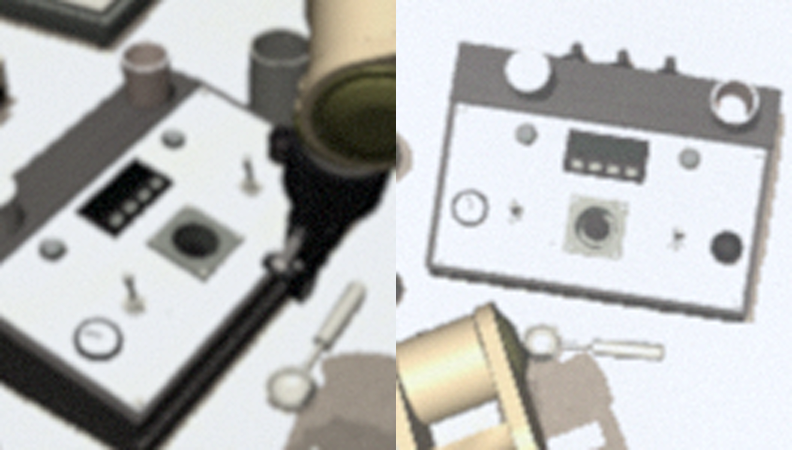

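The final picture shows the burner bat at (130,290) leaning away, matching the drum bat at (248,170). The spoon, tin, cup and the rest are where they were, and the arm is clear.

```bash
python3 -c "
from rig import ctrl
print(ctrl.finish_job())"
```

```text
the job is handed in; nothing more can be done
None
```

The job is done and handed in at about 16.6 s of the 45 s allowed; no verdict was reported.

1. **Burner off:** I pushed the burner toggle towards the robot until it met its stop at about 10 N. A picture then showed it leaning towards the robot.
2. **Reset:** I lowered the closed fingertips into the well without touching the rim. The key began to move at about 2.5 N. I held it fully down for about 1.7 s, then drew the fingers out so it could spring back.
3. **Burner on:** I pushed the same toggle away until it met its stop at about 18 N, then drew clear.

**Last checks:**
- The final picture shows the burner toggle leaning away like the drum toggle, and the spoon, tin, cup and pitcher in place. The jar, brush, bowl and tamper were mostly or wholly outside it.
- The force on the tool was back to about 0.
- The key's return was not measured.

**What disagreed:**
- **Hold force:** It was higher than needed, about 40 N at the fingertips against the key's bottom stop. That is well under the 120 N wrist limit, but it equals the 40 N limit for the arm and gripper body. Only the fingertips should have been in contact, though the force had a sideways part of about 13 N.
- **Panel height:** The two cameras put the panel about 3 to 13 mm lower than the given dimensions, depending on the points used. I used the dimensions, and contact with the key and both toggle stops agreed with them to about 1 to 2 mm.

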